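Hang the drain shelf in the glassware drying frame

TASK

Hang the loose wire drain shelf in the drying frame, under the shelf that is already there: put its four hooks into the two lowest rows of slots in the two uprights, then push it down until it is fully seated and both yellow spring latches have snapped out into the slots. Let go of it, and do not bump the frame or disturb the rack, bottle and beaker standing around.

Things in the scene. Friction and masses are not known exactly. Their poses are not given: they have to be found in the camera images.
- drain_shelf: Loose steel wire shelf, 0.5 to 0.8 kg, 196 wide (y) x 125 deep x 100 mm high, standing on the bench. Origin: mid-width, at its lower edge, in the plane of the rear faces of its end plates (26 mm wide, 100 mm high, at y = +/-85 mm). x to its hooked rear, z up. Side cheeks fall from 100 mm high at x = -30 to 38 mm at the front, x = -125 mm, where a 34 mm lip ends level with them.
- shelf_grip (a point): Grip point on the drain shelf's blue centre partition, at x = -80, y = 0, z = 60 mm of the shelf; axes as the shelf's. The partition is an upright plate 10 mm thick (y), x from -110 to -20 mm, top edge at z = 80 mm; the wire deck is at z = 14 mm, the bays beside it are 78 mm wide and empty. Centre of mass of the shelf near x = -57 mm.
- shelf_hooks (a point): On the drain shelf, mid-width between its two lower hooks, at the underside of their necks: x = 0, y = 0, z = 18 mm of the shelf. Four hooks 6 mm thick at y = +/-85 mm: lower necks z = 18 to 30, upper necks z = 78 to 90 mm of the shelf. Each runs 12 mm back from the end plate, and its tip (x = 6 to 12 mm) reaches 14 mm below its neck.
- drying_frame: Fixed steel drying frame, 440 mm high, two slotted uprights 40 mm wide. Origin: on the bench, midway between them, in the plane of their slotted front faces; x into the frame, away from the robot (the shelf goes in along +x), z up. Feet 12 mm high under the uprights reach out to x = -110 mm. Six rows of slots 60 mm apart at y = +/-85 mm; the two top rows carry a shelf.
- lowest_slots (a point): On the frame, midway between the two lowest slots, level with their bottom edges: z = 80 mm above the bench, on the front face; axes as the frame's. Slots are 13 mm wide, 34 mm high, in a 4 mm face, hollow behind. With the shelf fully home point shelf_hooks is here (shelf origin 62 mm above the bench). The hooks pass in only while 14 to 22 mm higher; then the shelf goes down.
- overhang (a point): Middle of the lower front edge of the fixed upper shelf: 302 mm above the bench, x = -125 mm of the frame. That shelf covers the whole place below, 196 mm wide, with three upside-down flasks on it, so a gripper held upright does not fit under it; lean the hand back towards the robot, some 35 to 50 degrees, the fingers pointing forward and down.
- latch_left (a joint): Spring latch in the drain shelf's left (+y) end plate: 6 mm pin with a yellow block, 46 mm above the shelf's lower edge. 0 = out (6 mm behind the plate), 0.006 = flush. The upright presses it in (4 N each) as the hooks enter; it snaps out into the slot in the last 3 mm of the way down. The latches' drag may hold the shelf up: push down with some 5 to 20 N.
- latch_right (a joint): The same spring latch in the drain shelf's right (-y) end plate; 0 = out, 0.006 m = pressed flush.
- vial_rack: Blue vial rack, 110 x 170 x 34 mm (55 mm over its vials), standing on the bench. Origin: centre of its underside. To be left alone.
- amber_bottle: Amber glass bottle, 72 mm diameter, 150 mm high. Origin: centre of its underside. To be left alone.
- beaker: Glass beaker, 76 mm diameter, 95 mm high. Origin: centre of its underside. To be left alone.

How it is judged:
By the outcome, as a careful person would: the job done as asked, in the order asked, and still so for the second after the job is handed in, with the robot touching nothing.
It also fails if it takes over 48 s, if anything falls off the work surface, if the arm or the gripper's body presses on something with over 40 N, if the wrist force passes 120 N, or if a joint passes its speed limit or range.

ROBOT

A 6-joint arm with a two-finger parallel gripper is mounted at the origin on the work surface. World frame = base frame: x ahead of the robot, y to its left, z up, the work surface at z = 0. Lengths are in mm, angles in rad, forces in N, time in s.
With the tool pointing down it reaches from about 350 to 925 mm from the base axis. Payload 6.4 kg.
Tool frame: the origin (TCP) lies on the centre line of the jaws, within the pads' length; the fingertips stand 11 mm ahead of it and the grasp point (between the pads) lies 8 mm behind it (env.nose_length is the distance from the TCP to the fingertips, in mm); z points along the fingers, y is the line along which they close (so a half turn about z gives the same grasp; the last joint's range is limited). The gripper opens to 94 mm and grips with 3 to 60 N. Pads are 16 mm wide; open, the fingers measure 119 mm over their backs; the gripper's body (75 mm by 177 mm) begins 78 mm behind the grasp point.
Start: joints at [-1.286, 0.245, 1.558, -0, 1.339, -0.174], TCP at [287.873, -582.789, 216.455] pointing down, gripper open.
Joint ranges: [-3.13, 3.13], [-1.02, 2.26], [0.13, 2.54], [-0.95, 4.09], [0.21, 2.88], [-2.74, 2.74]. Speed limits (rad/s): [2.57, 2.57, 3.14, 3.14, 3.14, 3.14].

INTERFACE

Orientations are given as a 3x3 rotation matrix whose columns are the frame's x, y, z axes.
In Python, from cell import env, read_camera, camera_model, ticket gives the robot as it stands. The module is installed in compiled form; this text tells all that it offers.
- The arm moves only by the shell command python3 -m inch 'ROWS'. ROWS is text: rows parted by semicolons, each of 5 numbers parted by spaces: the closure, from 0 (fully open) to 1 (shut), then the shift along the tool's x, y, z in m, then the turn about the tool's z in degrees. In form: jaw dx dy dz roll; .... A call has 1 to 20 rows; each row shifts and turns the commanded pose from where the row before left it, along the tool's axes as they then stand; what a row does not reach is not made up. A row lasts 1/12 s, in which the tool goes at most 41.7 mm and 7.16 degrees, less where a joint would pass 70% of its speed; a pose out of reach is approached as far as the arm can. A call with a gripper value outside its range is refused whole. The fingers move at their own pace and stop on an object; the grip force is fixed at half the most. Time passes only in rows, so rows that do not move let the fingers close. It gives the time, the measured TCP pose, the force, the opening and the grip force at its end, in the units of the state.
- env.get_state(): the state, without advancing time (a new reading comes with each control period).
- read_camera(name): name is "scene" or "side" or "wrist"; returns the picture (480x640x3 uint8, red, green, blue); there is no depth.
- camera_model(name): a dict with "camera_matrix" (3x3 intrinsics, pixels), "world_to_cam" (4x4, takes a point from world to camera coordinates). Camera axes: x right, y up, looking along -z (the intrinsics and any distortion apply to the point x, -y, -z); pixel columns grow to the right and rows downward; lengths in mm; the calibration is good to about 2 mm. The wrist camera is an equidistant fisheye: a pixel r from the principal point sees the ray r / f radians off the axis. A picture is of the moment at which its call begins: read the wrist's pose just before it. camera_model takes no time and is no camera call; for the wrist camera it gives the pose at the moment of the call.
- ticket.sign_off(): hands the job in; it is judged then, once.
The state is a dict: "time": time; "joint_pos": joint angles; "joint_vel": joint speeds; "joint_torque": joint torques, N m; "tool_pos": TCP position; "orientation": TCP orientation; "contact_force": force on the tool from outside, world axes, zero at the start; "ft_torque": the same for the moment, N m; "grip_width": finger opening in mm; "grasp_force": force on a finger pad.
Only numpy, scipy, OpenCV 4.12 (cv2) and the standard library are available. Lean on these libraries where they do the work, as an engineer would, in place of code of your own. Each camera call takes 0.05 s, during which the arm holds its last target. There are 200 camera calls.

## Working session

There is one attempt and no reset: what is moved stays moved. The work goes in short steps, Python scripts to look and compute and a shell command to move; the robot and the scene stay as the last step left them, time stands still between calls to the robot, and variables do not carry over. Pictures are saved under pics/ and viewed, at most 10 in all, crops included, and the job is handed in when it is done.

```bash
mkdir -p pics; python3 - <<'E'
from cell import env, read_camera, camera_model
import cv2,numpy as np
for n in ("scene","side","wrist"):
    im=read_camera(n); cv2.imwrite(f"pics/{n}0.png",im[:,:,::-1]); m=camera_model(n); print(n,np.round(np.array(m["camera_matrix"]),1).tolist(),np.round(m["world_to_cam"],3).tolist(),[k for k in m])
s=env.get_state(); print(s["time"],s["tool_pos"],np.round(s["orientation"],3).tolist(),s["grip_width"])
E
```

```text
scene [[456.6, 0.0, 319.7], [0.0, 456.6, 237.1], [0.0, 0.0, 1.0]] [[0.728, 0.686, 0.006, -370.118], [-0.356, 0.37, 0.858, 62.96], [0.586, -0.627, 0.513, -1605.3], [0.0, 0.0, 0.0, 1.0]] ['camera_matrix', 'world_to_cam']
side [[617.2, 0.0, 317.2], [0.0, 617.2, 249.6], [0.0, 0.0, 1.0]] [[-0.734, -0.679, 0.003, 364.854], [0.426, -0.457, 0.781, -442.717], [-0.529, 0.575, 0.625, -1278.224], [0.0, 0.0, 0.0, 1.0]] ['camera_matrix', 'world_to_cam']
wrist [[371.6, 0.0, 323.8], [0.0, 371.6, 242.3], [0.0, 0.0, 1.0]] [[0.443, -0.897, -0.001, -649.295], [0.865, 0.427, -0.263, 25.09], [0.236, 0.115, 0.965, -391.553], [0.0, 0.0, 0.0, 1.0]] ['camera_matrix', 'world_to_cam']
0.15 [ 287.75245633 -582.34459745  215.64053408] [[0.897, 0.443, -0.0], [0.443, -0.897, 0.001], [0.0, -0.001, -1.0]] 94.38922635597311
```

View pics/scene0.png

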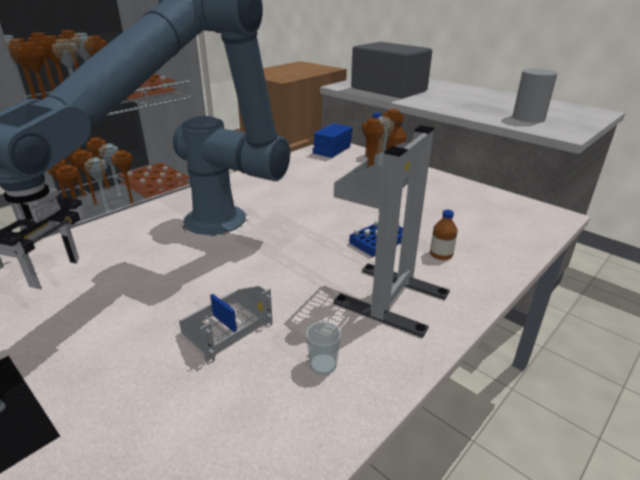

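View pics/side0.png

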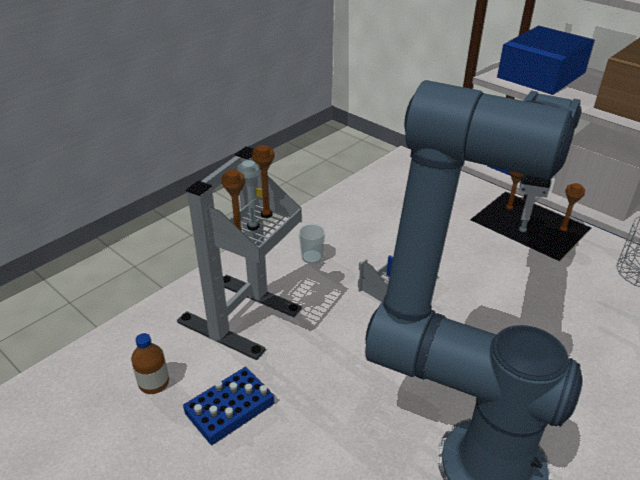

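The scene camera shows the shelf around (225,320), the frame with its feet around (395,300), and the beaker at (323,350). The side camera shows the frame front, with the feet's front ends near (255,350) and (293,308). Next I'll enlarge both for keypoints.

```bash
python3 - <<'E'
import cv2,numpy as np
a=cv2.imread("pics/scene0.png");b=cv2.imread("pics/side0.png")
def crop(im,x,y,w,h,s): return cv2.resize(im[y:y+h,x:x+w],(w*s,h*s),interpolation=cv2.INTER_CUBIC)
A=crop(a,170,280,110,80,4)   #440x320
B=crop(a,325,120,130,220,2)  #260x440
C=crop(b,170,140,140,220,2)
out=np.zeros((600,800,3),np.uint8)
A=crop(a,172,278,106,84,5) # 530x420
out[:420,:530]=A; out[:440,535:795]=B
cv2.imwrite("pics/cropA.png",out)
c=crop(b,170,140,140,220,1); cv2.imwrite("pics/cropB.png",cv2.resize(b[140:360,170:310],None,fx=2.7,fy=2.7,interpolation=cv2.INTER_CUBIC))
E
```

```text
(no output)
```

View pics/cropA.png

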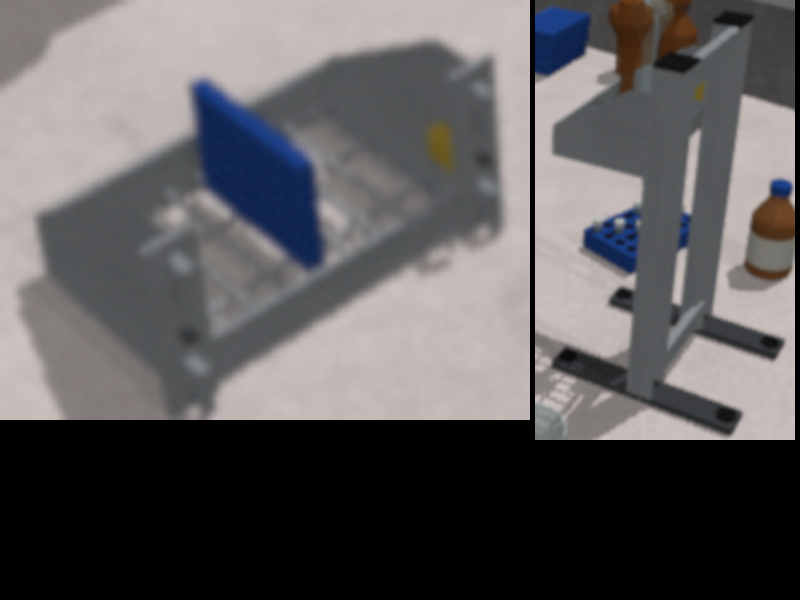

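View pics/cropB.png

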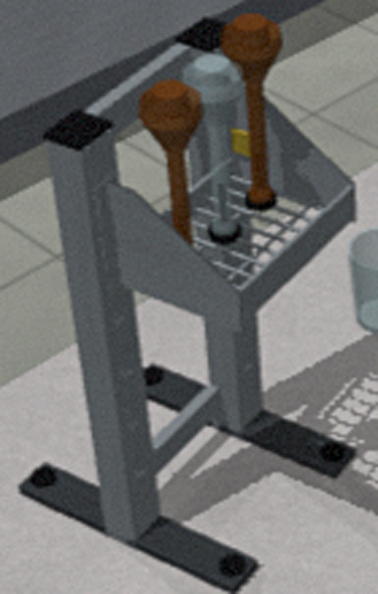

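View pics/wrist0.png

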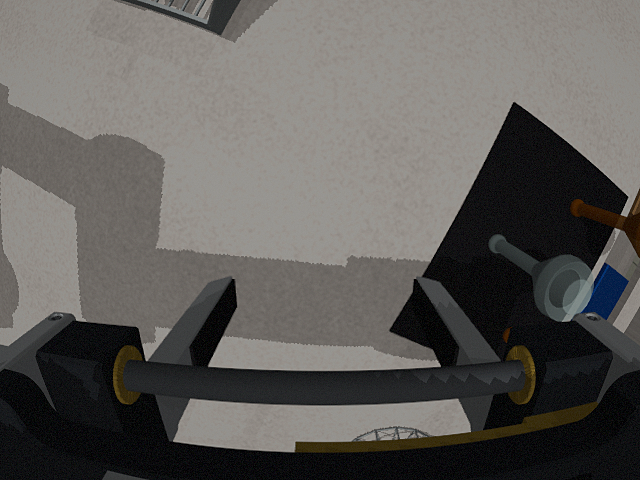

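Readings from these pictures:
- **Shelf:** blue partition top edge runs (212.6,295) to (235,311.6) in the scene image, and the left end plate is at (270–272, 290–324).
- **Frame:** foot screws in scene at (341.5,298.5), (420.5,327.5), (368.5,268.5) and (442.5,291.5).
- **Wrist:** the wrist camera only sees a shelf corner.

Now I'll fit both poses.

```bash
cat > h.py <<'E'
import numpy as np
from cell import camera_model
M={n:camera_model(n) for n in("scene","side")}
def proj(n,P):
    m=M[n]; p=np.c_[P,np.ones(len(P))]@np.array(m["world_to_cam"]).T
    K=np.array(m["camera_matrix"]); q=np.c_[p[:,0],-p[:,1],-p[:,2]]@K.T
    return q[:,:2]/q[:,2:]
def W(pose,L):
    x,y,a=pose; L=np.array(L,float); c,s=np.cos(a),np.sin(a)
    return np.c_[x+c*L[:,0]-s*L[:,1],y+s*L[:,0]+c*L[:,1],L[:,2]]
E
cat > fit.py <<'E'
from h import *
from scipy.optimize import least_squares
np.set_printoptions(suppress=True,precision=1)
S=np.array([[0,98,100,492,58],[0,98,0,500,232],[-30,98,100,435,42],[-125,98,38,333,60],[-125,-98,38,40,215],[-110,0,80,203,85],[-20,0,80,315,168],[-20,0,14,318,266]],float)
S[:,3:]=S[:,3:]/5+[172,278]
f=lambda p:(proj("scene",W(p,S[:,:3]))-S[:,3:]).ravel()
r=min((least_squares(f,[400,-200,a],x_scale=[100,100,.5],loss="soft_l1") for a in(-1,-.5,0,.5,1)),key=lambda r:r.cost)
print("shelf",r.x[:2],"yaw deg",np.degrees(r.x[2]));print(f(r.x).reshape(-1,2))
# frame: scene points and side points; 1e3/2e3 mark screw x unknowns
sc=np.array([[1e3,-85,13,568,357],[2e3,-85,13,726,415],[1e3,85,13,622,297],[2e3,85,13,770,343],[-125,-98,340,554,125],[-125,-98,302,554,152]],float)
sc[:,3:]=(sc[:,3:]-[535,0])/2+[325,120]
sd=np.array([[1e3,85,13,237,565],[1e3,-85,13,333,452],[2e3,85,13,43,475],[2e3,-85,13,152,375],[-125,98,340,240,293],[-125,-98,340,355,183],[0,105,440,82,150],[0,65,440,117,120],[0,65,12,160,520],[0,105,12,132,545]],float)
sd[:,3:]=sd[:,3:]/2.7+[170,140]
def g(p):
    o=[]
    for n,D in(("scene",sc),("side",sd)):
        L=D[:,:3].copy(); L[L[:,0]==1e3,0]=p[3]; L[L[:,0]==2e3,0]=p[4]
        o.append(proj(n,W(p[:3],L))-D[:,3:])
    return np.vstack(o).ravel()
q=min((least_squares(g,[700,200,a,-95,60],x_scale=[100,100,.5,50,50],loss="soft_l1") for a in(-.5,0,.5)),key=lambda r:r.cost)
print("frame",q.x[:2],np.degrees(q.x[2]),q.x[3:]);print(g(q.x).reshape(-1,2))
# ground positions
def ground(n,u,v,z):
    return least_squares(lambda p:(proj(n,[[p[0],p[1],z]])-[[u,v]]).ravel(),[600,0]).x
print("beaker base",ground("scene",323,364,0),"bottle",ground("scene",442,252,0),ground("side",153,385,0),"rack",ground("side",228,408,20))
E
python3 fit.py
```

```text
shelf [ 548.1 -314.7] yaw deg -1.4141016811392764
[[ 0.4  0.6]
 [ 0.7 -2.4]
 [ 3.8 -1.6]
 [ 2.7 -1.7]
 [-5.6  2.9]
 [-1.6 -0.5]
 [-1.9  0. ]
 [ 0.   1.8]]
frame [695.3  64.5] 12.791619898423704 [-95.8 125.7]
[[-1.2 -0.5]
 [-0.2 -0.1]
 [-0.7 -1.7]
 [-0.7 -0.8]
 [-3.9  1.7]
 [-4.2  3.1]
 [-1.6 -0.5]
 [-0.5 -0.6]
 [-0.8  0.6]
 [-1.6 -0.1]
 [-3.9  2.5]
 [ 2.  -3.1]
 [-0.8 -0. ]
 [-1.8  1.9]
 [ 0.  -2.9]
 [ 0.8 -2.1]]
beaker base [ 737.6 -232.3] bottle [689.5 367.1] [685.5 358.3] rack [495.7 291.1]
```

```bash
python3 - <<'E'
s=open('fit.py').read()
s=s.replace('f=lambda p:(proj("scene",W(p,S[:,:3]))-S[:,3:]).ravel()','''def f(p):
    L=S[:,:3].copy(); L[2:5,1]*=p[3]/98
    return (proj("scene",W(p[:3],L))-S[:,3:]).ravel()''').replace("[400,-200,a],x_scale=[100,100,.5]","[400,-200,a,90],x_scale=[100,100,.5,20]").replace('print("shelf",r.x[:2]','print("shelf",r.x[[0,1,3]]')
s=s.replace("L=D[:,:3].copy();","L=D[:,:3].copy(); L[abs(L[:,1])==98,1]*=p[5]/98;").replace("a,-95,60],x_scale=[100,100,.5,50,50]","a,-95,60,90],x_scale=[100,100,.5,50,50,20]")
open('fit.py','w').write(s)
E
python3 fit.py
```

```text
shelf [ 548.  -313.5   85.6] yaw deg -1.8130782855939693
[[ 0.9  0.5]
 [ 1.2 -2.6]
 [ 0.4  0.4]
 [-0.4  0.1]
 [-0.3 -0.2]
 [-0.9 -0.9]
 [-1.5 -0.3]
 [ 0.4  1.5]]
frame [694.3  64.1] 12.508284320334527 [-94.7 126.9  83.9]
[[-1.3 -0.6]
 [-0.5  0. ]
 [-0.5 -1.8]
 [-0.6 -0.6]
 [-1.4 -0.7]
 [-1.7  0.7]
 [-1.8 -0.4]
 [-0.4 -0.5]
 [-0.8  0.3]
 [-1.3 -0.2]
 [ 0.  -0.9]
 [-0.7  0.2]
 [-0.6  0. ]
 [-1.4  2. ]
 [ 0.3 -2.9]
 [ 1.  -2. ]]
beaker base [ 737.6 -232.3] bottle [689.5 367.1] [685.5 358.3] rack [495.7 291.1]
```

The fit looks sound: the shelf is at about (548,-313), yaw about -2°, and the frame at about (695,64), yaw about 12.5°. Moves can't yaw a tilted tool, so I'll first grip the shelf vertically and turn it to the frame's yaw. The tilt comes after that.

```bash
python3 -m inch '0 0.038 -0.019 0 0;0 0.038 -0.019 0 0;0 0.038 -0.019 0 0;0 0.038 -0.019 0 0;0 0.038 -0.019 0 0;0 0.038 -0.019 0 0;0 0.038 -0.019 0 0;0 0.036 -0.019 0 0;0 0 0 0 7;0 0 0 0 7;0 0 0 0 7;0 0 0 0 7;0 0 0 0 0;0 0 0 0 0'; python3 - <<'E'
from cell import env, read_camera, camera_model
import cv2,numpy as np
m=camera_model("wrist"); im=read_camera("wrist"); cv2.imwrite("pics/wrist1.png",im[:,:,::-1]); np.save("w1.npy",m["world_to_cam"])
s=env.get_state(); print(s["time"],s["tool_pos"],np.round(s["orientation"],3).tolist(),np.round(s["joint_pos"],3))
E
```

```text
time: 1.32
tool_pos: [487.8, -317.2, 216.2]
orientation: [[1.0, -0.027, -0.0], [-0.027, -1.0, 0.0], [-0.0, -0.0, -1.0]]
contact_force: [0.6, -0.1, -0.1]
grip_width: 93.7
grasp_force: 0.0
1.3667 [ 487.74163332 -317.26046779  216.24989839] [[1.0, -0.027, -0.0], [-0.027, -1.0, 0.0], [-0.0, -0.0, -1.0]] [-0.771  0.088  1.736  0.     1.318  0.826]
```

View pics/wrist1.png

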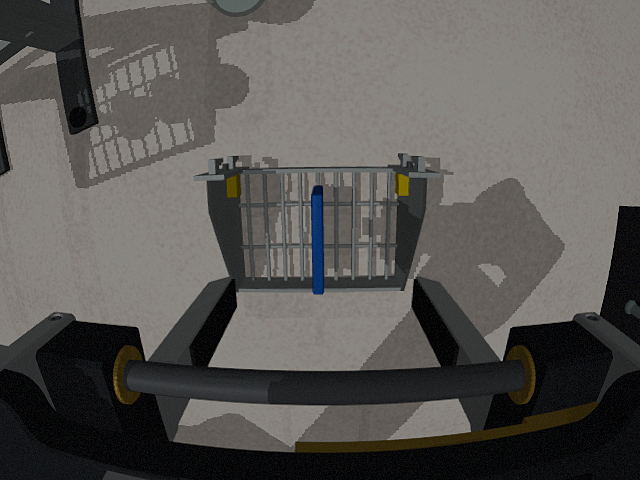

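The wrist picture shows the shelf well: partition top from (318,293) to (318,186), plate corners at (196,178) and (452,174), and the frame foot screw at (78,117). I'll refine from these.

```bash
cat >> h.py <<'E'
from scipy.optimize import least_squares
KW=np.array(camera_model("wrist")["camera_matrix"])
def projw(T,P):
    p=np.c_[P,np.ones(len(P))]@np.array(T).T; v=np.c_[p[:,0],-p[:,1],-p[:,2]]
    rho=np.hypot(v[:,0],v[:,1]); th=np.arctan2(rho,v[:,2]); k=KW[0,0]*th/np.maximum(rho,1e-9)
    return np.c_[KW[0,2]+k*v[:,0],KW[1,2]+k*v[:,1]]
E
python3 - <<'E'
from h import *
np.set_printoptions(suppress=True,precision=1)
T=np.load("w1.npy")
L=[[-110,0,80],[-20,0,80],[0,98,100],[0,-98,100]];U=np.array([[318,293],[318,186],[196,178],[452,174]])
f=lambda p:(projw(T,W(p,L))-U).ravel()
r=least_squares(f,[548,-313,0],x_scale=[100,100,.5])
print(r.x[:2],np.degrees(r.x[2]),f(r.x))
print(W(r.x,[[-57,0,0],[-80,0,0]]))
print("screw",least_squares(lambda p:(projw(T,[[p[0],p[1],13]])-[[78,117]]).ravel(),[600,0]).x, W([694.3,64.1,np.radians(12.5)],[[-94.7,-85,13]]))
E
```

```text
[ 545.8 -315.4] -1.4983782361239801 [ 3.2  0.7  2.9  6.3  1.  -5.3 -7.1 -1.7]
[[ 488.8 -313.9    0. ]
 [ 465.8 -313.3    0. ]]
screw [621.6 -37.3] [[620.2 -39.4  13. ]]
```

```bash
python3 -m inch '0 0.001 -0.003 0.033 0;0 0 0 0.033 0;0 0 0 0.033 0;0 0 0 0.033 0;0 0 0 0.022 0;0 0 0 0.01 0;0 0 0 0 0;1 0 0 0 0;1 0 0 0 0;1 0 0 0 0;1 0 0 0 0;1 0 0 0 0;1 0 0 0 0;1 0 0 0 0;1 0 0 0 0;1 0 0 0 0;1 0 0 0 0'
```

```text
time: 2.78
tool_pos: [488.9, -314.3, 52.4]
orientation: [[1.0, -0.03, -0.0], [-0.03, -1.0, 0.0], [-0.0, -0.0, -1.0]]
contact_force: [0.1, 0.3, 0.3]
grip_width: 31.0
grasp_force: 0.0
```

```bash
python3 -m inch '1 0 0 0 0;1 0 0 0 0;1 0 0 0 0;1 0 0 0 0;1 0 0 0 0;1 0 0 0 0;1 0 0 0 0;1 0 0 0 0;1 0 0 -0.01 0;1 0 0 -0.01 0;1 0 0 0 -4.7;1 0 0 0 -4.7;1 0 0 0 -4.7;1 0 0 0 0;1 0 0 0 0'
```

```text
time: 4.03
tool_pos: [488.7, -314.6, 72.6]
orientation: [[0.977, 0.212, -0.0], [0.212, -0.977, -0.0], [-0.0, 0.0, -1.0]]
contact_force: [-0.6, -0.2, -6.4]
grip_width: 9.8
grasp_force: 30.0
```

```bash
python3 -m inch '1 0 0 0.008 -0.3;1 0 0 0.006 0;1 0 0 0.004 0;1 0 0 0.002 0;1 0 0 0 0;0 0 0 0 0;0 0 0 0 0;0 0 0 0 0;0 0 0 0 0;0 0 0 0 0;0 0 0 0 0;0 0 0 0 0;0 0 0 -0.02 0;0 0 0 -0.04 0;0 0 0 -0.04 0;0 0 0 -0.04 0;0 0 0 -0.024 0;0 0 0 0 0;0 0 0 0 0'; python3 - <<'E'
from cell import env, read_camera, camera_model
import cv2,numpy as np
m=camera_model("wrist"); im=read_camera("wrist"); cv2.imwrite("pics/wrist2.png",im[:,:,::-1]); np.save("w2.npy",m["world_to_cam"])
E
```

```text
time: 5.62
tool_pos: [489.6, -315.0, 218.3]
orientation: [[0.976, 0.22, 0.003], [0.22, -0.976, -0.003], [0.002, 0.003, -1.0]]
contact_force: [-0.6, 0.5, -1.0]
grip_width: 93.9
grasp_force: 0.0
```

View pics/wrist2.png

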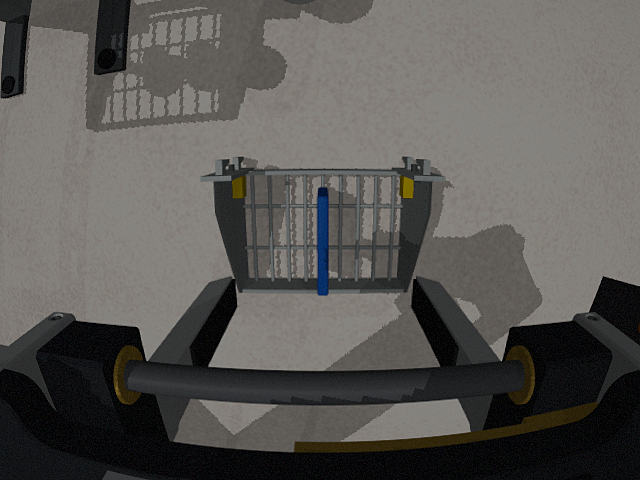

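The shelf stands turned. Its partition top runs (323,293) to (323,190), its plate corners are (202,180) and (442,178), and both front foot screws are visible at (107,59) and (10,85).

```bash
python3 - <<'E'
from h import *
np.set_printoptions(suppress=True,precision=1)
T=np.load("w2.npy")
L=[[-110,0,80],[-20,0,80],[0,98,100],[0,-98,100]];U=np.array([[323,293],[323,190],[202,180],[442,178]])
f=lambda p:(projw(T,W(p,L))-U).ravel()
r=least_squares(f,[548,-313,0.2],x_scale=[100,100,.5])
print(r.x[:2],np.degrees(r.x[2]),f(r.x))
g=lambda uv:least_squares(lambda p:(projw(T,[[p[0],p[1],13]])-[uv]).ravel(),[600,0]).x
a,b=g([107,59]),g([10,85]);print(a,b,np.linalg.norm(b-a),np.degrees(np.arctan2(*(b-a)[::-1]))-90)
print(W([694.3,64.1,np.radians(12.5)],[[-94.7,-85,13],[-94.7,85,13]]))
E
```

```text
[ 543.7 -301.5] 13.085620856546717 [ 0.2  2.7 -0.6  5.1 -2.7 -3.4  3.1 -3.4]
[621.2 -37.7] [584.9 124.3] 166.05963672172675 12.620561611228851
[[620.2 -39.4  13. ]
 [583.4 126.6  13. ]]
```

```bash
python3 -m inch '0 0 0 -0.04 0;0 0 0 -0.04 0;0 0 0 -0.04 0;0 0 0 -0.04 0;0 0 0 -0.04 0;0 0 0 -0.04 0;0 0 0 -0.04 0;0 0 0 -0.04 0;0 0 0 -0.04 0;0 0 0 -0.04 0;0 0 0 0 0'; python3 -m inch '0 0.005 -0.038 0 0;0 0.005 -0.038 0 0;0 0.005 -0.038 0 0;0 0.005 -0.038 0 0;0 0.005 -0.038 0 0;0 0.005 -0.038 0 0;0 0.005 -0.038 0 0;0 0.005 -0.038 0 0;0 0.005 -0.038 0 0;0 0.005 -0.038 0 0;0 0.005 -0.038 0 0;0 0 0 0 0;0 0 0 0 0'; python3 -c "
from cell import env;print(env.get_state()['joint_pos'])"
```

```text
time: 6.58
tool_pos: [489.2, -314.7, 623.1]
orientation: [[0.976, 0.22, 0.007], [0.22, -0.976, -0.007], [0.006, 0.008, -1.0]]
contact_force: [-0.7, 0.9, 1.5]
grip_width: 94.0
grasp_force: 0.0
time: 7.67
tool_pos: [451.0, 107.0, 614.3]
orientation: [[0.975, 0.223, -0.004], [0.223, -0.975, -0.0], [-0.004, -0.001, -1.0]]
contact_force: [0.4, 0.1, 0.2]
grip_width: 94.1
grasp_force: 0.0
[-1.23967666e-02 -2.07181996e-01  1.30715515e+00 -2.74832179e-04
  2.04524867e+00  1.33294145e+00]
```

```bash
python3 -m inch '0 0.035 0 0 0;0 0.035 0 0 0;0 0.035 0 0 0;0 0.035 0 0 0;0 0.035 0 0 0;0 0.035 0 0 0'; python3 -m inch '0 0.03 0 0 0;0 0.03 0 0 0;0 0.03 0 0 0;0 0.03 0 0 0'; python3 -c "
from cell import env;print(env.get_state()['joint_pos'])"
```

```text
time: 8.17
tool_pos: [658.2, 149.7, 614.0]
orientation: [[0.976, 0.217, -0.003], [0.217, -0.976, -0.001], [-0.003, -0.0, -1.0]]
contact_force: [0.0, -1.2, 1.3]
grip_width: 93.8
grasp_force: 0.0
time: 8.5
tool_pos: [767.6, 173.7, 608.5]
orientation: [[0.976, 0.217, 0.001], [0.217, -0.976, 0.001], [0.001, -0.001, -1.0]]
contact_force: [21.7, 8.9, 69.7]
grip_width: 93.8
grasp_force: 0.0
[7.87691187e-02 7.71247483e-01 1.26110251e-01 9.12968165e-04
 2.24296344e+00 1.43155522e+00]
```

```bash
python3 -m inch '0 -0.005 0 0 0;0 0 0 0 0'; python3 -c "
from cell import env;print(env.get_state()['joint_pos'])"
```

```text
time: 8.67
tool_pos: [765.9, 172.6, 595.9]
orientation: [[0.976, 0.216, -0.018], [0.216, -0.976, -0.001], [-0.018, -0.003, -1.0]]
contact_force: [0.3, -0.4, 0.3]
grip_width: 94.0
grasp_force: 0.0
[7.76667324e-02 7.41349609e-01 1.99159016e-01 4.51842506e-04
 2.21958908e+00 1.43053042e+00]
```

```bash
for i in 1; do python3 -m inch '0 0.01 0 0 0;0 0.01 0 0 0;0 0.01 0 0 0;0 0 0 0 0' | sed -n 2,4p; python3 -c "
from cell import env;print(env.get_state()['joint_pos'].round(3))"; python3 -m inch '0 0.01 0 0 0;0 0.01 0 0 0;0 0.01 0 0 0;0 0.01 0 0 0;0 0 0 0 0' | sed -n 2,4p;  python3 -c "
from cell import env;print(env.get_state()['joint_pos'].round(3))"; done
```

```text
tool_pos: [775.8, 177.7, 602.9]
orientation: [[0.976, 0.219, 0.018], [0.219, -0.976, 0.004], [0.019, 0.0, -1.0]]
contact_force: [-0.6, -0.8, -0.2]
[0.083 0.778 0.127 0.003 2.218 1.434]
tool_pos: [793.0, 182.3, 583.4]
orientation: [[0.975, 0.22, 0.031], [0.22, -0.976, 0.007], [0.031, -0.0, -1.0]]
contact_force: [-0.1, 0.6, -1.1]
[0.086 0.802 0.128 0.006 2.18  1.438]
```

```bash
python3 -m inch '0 0.01 0 -0.01 0;0 0.015 0 -0.015 0;0 0.02 0 -0.02 0;0 0.02 0 -0.02 0;0 0 0 0 0' | sed -n 2,4p; python3 -c "
from cell import env;print(env.get_state()['joint_pos'].round(3))"; python3 -m inch '0 0.028 0 -0.028 0;0 0.028 0 -0.028 0;0 0.028 0 -0.028 0;0 0.028 0 -0.028 0;0 0 0 0 0' | sed -n 2,4p;  python3 -c "
from cell import env;print(env.get_state()['joint_pos'].round(3))"
```

```text
tool_pos: [789.6, 181.4, 608.5]
orientation: [[0.972, 0.22, 0.083], [0.219, -0.976, 0.019], [0.085, 0.0, -0.996]]
contact_force: [0.7, 0.1, 1.0]
[0.082 0.772 0.126 0.014 2.158 1.44 ]
tool_pos: [783.1, 179.5, 648.1]
orientation: [[0.961, 0.22, 0.165], [0.216, -0.976, 0.037], [0.17, -0.0, -0.986]]
contact_force: [0.0, -0.1, 0.5]
[0.076 0.724 0.126 0.029 2.122 1.443]
```

```bash
python3 -m inch '0 0.034 0 -0.022 0;0 0.034 0 -0.022 0;0 0.034 0 -0.022 0;0 0.034 0 -0.022 0;0 0.035 0 -0.02 0;0 0.035 0 -0.02 0;0 0.035 0 -0.02 0;0 0.035 0 -0.02 0;0 0 0 0 0' | sed -n 2,4p; python3 -c "
from cell import env;print(env.get_state()['joint_pos'].round(3))"; python3 -m inch '0 0.037 0 -0.016 0;0 0.037 0 -0.016 0;0 0.037 0 -0.016 0;0 0.037 0 -0.016 0;0 0.037 0 -0.014 0;0 0.037 0 -0.014 0;0 0 0 0 0' | sed -n 2,4p;  python3 -c "
from cell import env;print(env.get_state()['joint_pos'].round(3))"
```

```text
tool_pos: [802.2, 182.8, 691.9]
orientation: [[0.916, 0.22, 0.335], [0.206, -0.976, 0.076], [0.344, -0.001, -0.939]]
contact_force: [-0.5, 0.2, 0.8]
[0.069 0.682 0.127 0.058 1.986 1.451]
tool_pos: [821.0, 186.6, 723.7]
orientation: [[0.86, 0.22, 0.46], [0.193, -0.976, 0.105], [0.472, -0.001, -0.881]]
contact_force: [-0.2, -0.0, 0.2]
[0.065 0.659 0.127 0.078 1.869 1.456]
```

```bash
python3 -m inch '0 0.039 0 -0.011 0;0 0.039 0 -0.011 0;0 0.039 0 -0.01 0;0 0.039 0 -0.01 0;0 0.039 0 -0.008 0;0 0.039 0 -0.008 0;0 0.04 0 -0.006 0;0 0.04 0 -0.006 0;0 0.04 0 -0.005 0;0 0.04 0 -0.005 0;0 0.04 0 -0.003 0;0 0 0 0 0' | sed -n 1,4p;  python3 -c "
from cell import env;print(env.get_state()['joint_pos'].round(3))"
```

```text
time: 12.58
tool_pos: [864.4, 195.6, 779.6]
orientation: [[0.708, 0.22, 0.671], [0.159, -0.975, 0.153], [0.688, -0.002, -0.726]]
contact_force: [0.4, -0.2, 0.9]
[0.061 0.638 0.127 0.112 1.624 1.46 ]
```

The tilt is now 43.5° with the heading still 12.8°, so I can go back to the shelf.

```bash
python3 -m inch '0 -0.024 0.021 -0.023 0;0 -0.024 0.021 -0.023 0;0 -0.024 0.021 -0.023 0;0 -0.024 0.021 -0.023 0;0 -0.024 0.021 -0.023 0;0 -0.024 0.021 -0.023 0;0 -0.024 0.021 -0.023 0;0 -0.024 0.021 -0.023 0;0 -0.024 0.021 -0.023 0;0 0 0 0 0' | sed -n 1,4p;  python3 -c "
from cell import env;print(env.get_state()['joint_pos'].round(3))"
```

```text
time: 13.42
tool_pos: [619.7, -50.8, 784.1]
orientation: [[0.709, 0.214, 0.672], [0.156, -0.977, 0.146], [0.688, 0.002, -0.726]]
contact_force: [0.0, 0.6, 0.0]
[-0.456 -0.143  1.066  0.441  1.579  1.05 ]
```

```bash
python3 -m inch '0 -0.0313 0.0143 0.016 0;0 -0.0313 0.0143 0.016 0;0 -0.0313 0.0143 0.016 0;0 -0.0313 0.0143 0.016 0;0 -0.0313 0.0143 0.016 0;0 -0.0313 0.0143 0.016 0;0 -0.0313 0.0143 0.016 0;0 -0.0313 0.0143 0.016 0;0 -0.0313 0.0143 0.016 0;0 -0.0313 0.0143 0.016 0;0 -0.0313 0.0143 0.016 0;0 -0.0313 0.0143 0.016 0;0 -0.0313 0.0143 0.016 0;0 -0.0313 0.0143 0.016 0;0 -0.0313 0.0143 0.016 0;0 -0.0313 0.0143 0.016 0;0 0 0 0 0;0 0 0 0 0' | sed -n 1,4p;  cat > st.py <<'E'
import sys,numpy as np
from cell import env
s=env.get_state(); R=np.array(s["orientation"]); p=np.array(s["tool_pos"]); np.set_printoptions(suppress=True,precision=4)
print("t",round(s["time"],2),"q",s["joint_pos"].round(2),"p",p.round(1),"F",np.round(s["contact_force"],1),"M",np.round(s["ft_torque"],2))
print("tilt",np.degrees(np.arctan2(R[2,0],-R[2,2])).round(2),"head",np.degrees(np.arctan2(R[0,1],-R[1,1])).round(2),"yz",np.degrees(R[2,1]).round(2), R.round(3).tolist())
if len(sys.argv)>3:
    t=np.array(list(map(float,sys.argv[1:4]))); print("tool shift mm",(R.T@(t-p)).round(1))
E
python3 st.py 480 -316.6 54.2
```

```text
time: 14.92
tool_pos: [489.1, -310.5, 250.1]
orientation: [[0.711, 0.219, 0.668], [0.156, -0.976, 0.155], [0.685, -0.006, -0.728]]
contact_force: [0.4, -0.1, -0.1]
t 14.92 q [-1.09 -0.15  2.04  0.81  1.17 -0.04] p [ 489.1 -310.5  250.1] F [ 0.4 -0.1 -0.1] M [-0.06  0.27 -0.06]
tilt 43.27 head 12.67 yz -0.35 [[0.711, 0.219, 0.668], [0.156, -0.976, 0.155], [0.685, -0.006, -0.728]]
tool shift mm [-141.7    5.1  135.6]
```

```bash
python3 -m inch '0 -0.025 0.001 0.024 0;0 -0.025 0.001 0.024 0;0 -0.025 0.001 0.024 0;0 -0.025 0.001 0.024 0;0 -0.025 0.001 0.024 0;0 -0.0085 0 0.008 0;0 -0.0085 0 0.008 0;0 0 0 0 0;0 0 0 0 0' | sed -n 4p;  python3 st.py 480 -316.6 54.2; python3 - <<'E'
from cell import env, read_camera, camera_model
import cv2,numpy as np
im=read_camera("wrist"); cv2.imwrite("pics/wrist3.png",im[:,:,::-1])
E
```

```text
contact_force: [-0.2, 0.0, 0.5]
t 15.67 q [-1.11  0.19  2.12  1.    0.92 -0.44] p [ 482.1 -318.4   57.3] F [-0.2  0.   0.5] M [-0.08  0.26 -0.05]
tilt 43.38 head 12.8 yz 0.05 [[0.709, 0.222, 0.67], [0.162, -0.975, 0.152], [0.687, 0.001, -0.727]]
tool shift mm [-3.3 -2.2  1.1]
```

View pics/wrist3.png

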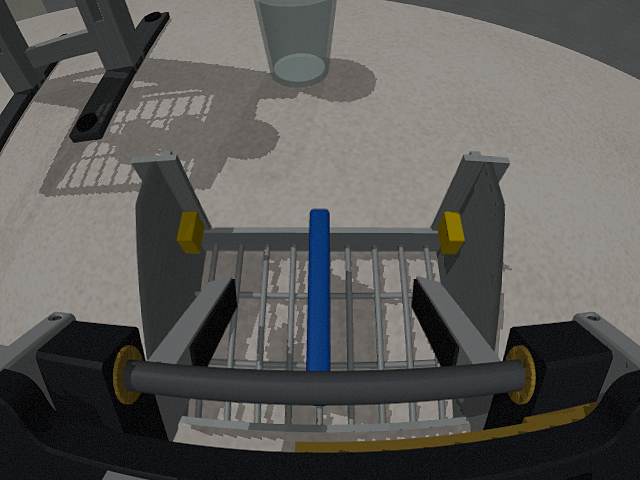

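The partition (column 319) sits between the open fingers (tips at columns 236 and 413), and the shelf is aligned with the hand. I'll fine-shift, close and lift a little.

```bash
python3 -m inch '0 -0.003 -0.003 0.001 0;1 0 0 0 0;1 0 0 0 0;1 0 0 0 0;1 0 0 0 0;1 0 0 0 0;1 0 0 0 0;1 0 0 0 0;1 0 0 0 0;1 0 0 0 0;1 0 0 0 0;1 0 0 0 0;1 0 0 0 0;1 0 0 0 0;1 0 0 0 0;1 0 0 0 0;1 0 0 0 0;1 0 0 0 0;1 0 0 0 0' | tail -2; python3 st.py
```

```text
grip_width: 10.0
grasp_force: 30.0
t 17.3 q [-1.12  0.19  2.13  1.    0.91 -0.45] p [ 478.6 -315.5   52.6] F [-0.4 -2.9 -1.7] M [-0.58  0.33 -0.41]
tilt 43.3 head 12.71 yz -0.06 [[0.71, 0.22, 0.669], [0.159, -0.975, 0.152], [0.686, -0.001, -0.728]]
```

```bash
python3 -m inch '1 0.004 0 -0.004 0;1 0.008 0 -0.0085 0;1 0.0145 0 -0.0155 0;1 0.0145 0 -0.0155 0;1 0.0145 0 -0.0155 0;1 0 0 0 0;1 0 0 0 0' | tail -2; python3 st.py 408.5 -0.7 135
```

```text
grip_width: 10.0
grasp_force: 30.0
t 17.88 q [-1.12  0.02  2.12  0.9   1.02 -0.28] p [ 478.1 -314.7  133.2] F [ 0.5  0.1 -7.1] M [-0.23  1.23  0.03]
tilt 43.23 head 12.82 yz -0.06 [[0.711, 0.222, 0.668], [0.161, -0.975, 0.153], [0.685, -0.001, -0.729]]
tool shift mm [   2.3 -321.6    0.1]
```

```bash
python3 -m inch '1 0.002 -0.018 0.002 0;1 0.004 -0.034 0.0035 0;1 0.004 -0.034 0.0035 0;1 0.004 -0.034 0.0035 0;1 0.004 -0.034 0.0035 0;1 0.004 -0.034 0.0035 0;1 0.004 -0.034 0.0035 0;1 0.004 -0.034 0.0035 0;1 0.004 -0.034 0.0035 0;1 0.002 -0.025 0.002 0;1 0 -0.008 0 0;1 0 0 0 0;1 0 0 0 0' | tail -2; python3 st.py 570.2 36.1 132.6
```

```text
grip_width: 9.9
grasp_force: 30.0
t 18.97 q [-0.51 -0.54  2.54  0.78  0.71  0.34] p [471.6   8.  138. ] F [ 0.4  0.  -6.5] M [-0.26  1.1  -0.03]
tilt 42.54 head 13.1 yz -0.42 [[0.719, 0.227, 0.657], [0.162, -0.974, 0.158], [0.676, -0.007, -0.737]]
tool shift mm [71.8 -5.  73.2]
```

```bash
python3 -m inch '1 0.008 0 0.008 0;1 0.016 -0.001 0.016 0;1 0.016 -0.001 0.016 0;1 0.016 -0.001 0.016 0;1 0.01 -0.001 0.01 0;1 0.006 -0.001 0.007 0;1 0 0 0 0;1 0 0 0 0' | tail -2; python3 st.py 570.2 36.1 132.6;python3 - <<'E'
from cell import read_camera, camera_model
import cv2,numpy as np
np.save("w4.npy",camera_model("wrist")["world_to_cam"])
c=lambda im,x,y,w,h,s:cv2.resize(im[y:y+h,x:x+w,::-1],(w*s,h*s),interpolation=cv2.INTER_CUBIC)
w=read_camera("wrist");d=read_camera("side")
out=np.zeros((600,800,3),np.uint8)
out[:330,:640]=w[:330,:,::-1]
cv2.imwrite("pics/wrist4.png",w[:,:,::-1]);cv2.imwrite("pics/side4.png",c(d,170,140,200,220,2))
E
```

```text
grip_width: 10.1
grasp_force: 30.0
t 19.63 q [-0.31 -0.17  2.3   0.83  0.5   0.4 ] p [569.5  34.5 131.8] F [-0.1 -0.5 -5.8] M [-0.29  1.15  0.05]
tilt 42.43 head 12.91 yz -0.48 [[0.721, 0.223, 0.656], [0.159, -0.975, 0.157], [0.675, -0.008, -0.738]]
tool shift mm [ 1.3 -1.4  0.2]
```

View pics/wrist4.png

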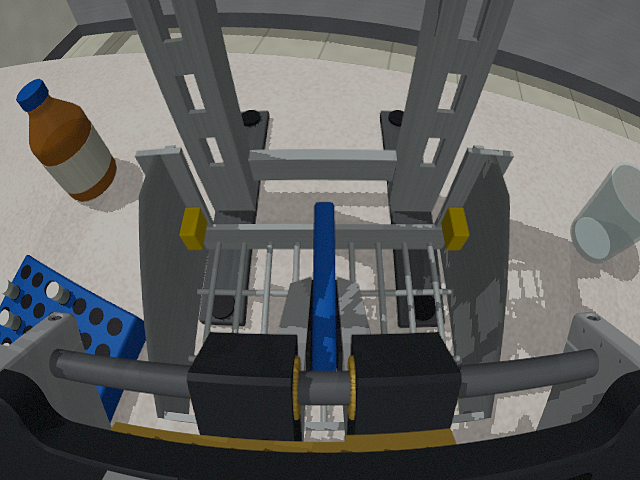

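The wrist view shows the slots clearly: left at (190,92) and (211,148), right at (453,93) and (432,150). The shelf's end plates are at columns 135–182 and 467–512 and the partition at 323. I'll solve the frame pose from the slot centres.

```bash
python3 - <<'E'
from h import *
np.set_printoptions(suppress=True,precision=1)
T=np.load("w4.npy"); U=np.array([[190,92],[211,148],[453,93],[432,150]])
for k in (0,1,2):
    z=97+60*k
    L=[[0,85,z+60],[0,85,z],[0,-85,z+60],[0,-85,z]]
    f=lambda p:(projw(T,W(p,L))-U).ravel()
    r=least_squares(f,[694,64,.22],x_scale=[100,100,.5]); print(k,r.x[:2],np.degrees(r.x[2]),f(r.x))
# shelf predicted from tool: origin
from cell import env
s=env.get_state();h=np.radians(12.9);o=np.array(s["tool_pos"])[:2]+67.3*np.array([np.cos(h),np.sin(h)])
P=W([o[0],o[1],h],[[0,98,100],[0,72,100],[0,-72,100],[0,-98,100],[-20,0,80]]);P[:,2]+=79
print(o,projw(T,P))
F=W([694.3,64.1,np.radians(12.55)],[[0,85,217],[0,85,157],[0,-85,217],[0,-85,157]]);print(projw(T,F))
E
```

```text
0 [698.4  66.6] 11.733742519768676 [ 1.4 -0.6  1.2  1.5 -2.2 -0.6 -0.2  1.3]
1 [653.2  60.9] 5.781853435024283 [-51.7 -41.  -38.6 -17.2  44.1 -23.3  30.5   4.2]
2 [618.7  78.7] -31.83594402550117 [ -73.9 -159.8  -62.2 -116.8   35.5  -52.5  -11.6   71.1]
[635.2  49.4] [[134.7 145.8]
 [179.3 141.6]
 [469.3 140. ]
 [514.3 143.7]
 [324.3 193.9]]
[[165.8  19.2]
 [191.6  96.8]
 [478.3  17.2]
 [454.3  95.9]]
```

View pics/side4.png

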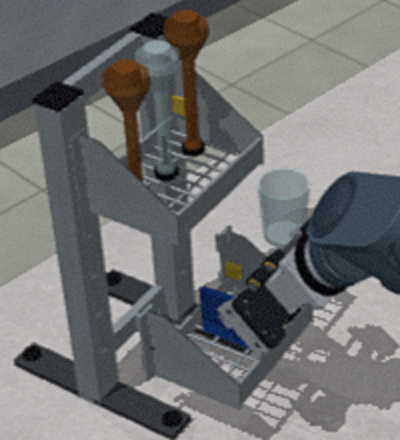

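The side view shows the shelf level in front of the frame, under the overhang and clear of it. I'll check whether the shelf slipped in the grip by comparing predicted and seen positions on the bench (wrist3) and now.

```bash
python3 - <<'E'
from h import *
from cell import env
np.set_printoptions(suppress=True,precision=1)
T4=np.load("w4.npy"); s=env.get_state()
def H(R,p):
    M=np.eye(4);M[:3,:3]=np.linalg.svd(np.array(R))[0]@np.linalg.svd(np.array(R))[2];M[:3,3]=p;return M
H4=H(s["orientation"],s["tool_pos"])
H3=H([[0.709,0.222,0.67],[0.162,-0.975,0.152],[0.687,0.001,-0.727]],[482.1,-318.4,57.3])
Hg=H([[0.71,0.22,0.669],[0.159,-0.975,0.152],[0.686,-0.001,-0.728]],[478.6,-315.5,52.6])
T3=T4@H4@np.linalg.inv(H3)
L=[[0,98,100],[0,72,100],[0,-72,100],[0,-98,100],[-20,0,80]]
U3=np.array([[133,157],[180,152],[467,152],[510,158],[319,210]]);U4=np.array([[135,152],[180,148],[467,152],[512,155],[323,203]])
f=lambda p:(projw(T3,W(p,L))-U3).ravel()
r=least_squares(f,[545,-302,.22],x_scale=[100,100,.5]);print(r.x[:2],np.degrees(r.x[2]),f(r.x))
# carry rigidly with hand from grip to now, then predict
P=W(r.x,L); Pc=(np.c_[P,np.ones(5)]@(H4@np.linalg.inv(Hg)).T)[:,:3]
print("pred-obs now",projw(T4,Pc)-U4)
o=W(r.x,[[0,0,0],[0,0,100],[-100,0,0]]);oc=(np.c_[o,np.ones(3)]@(H4@np.linalg.inv(Hg)).T)[:,:3];print("origin now",oc)
E
```

```text
[ 542.1 -303. ] 12.494799965862528 [-0.1 -0.6 -2.8  1.1 -0.7  2.   1.3 -0.4  2.  -2.9]
pred-obs now [[ 1.5 -5.5]
 [ 1.8 -5.3]
 [ 7.1 -8.4]
 [ 6.8 -7.4]
 [ 5.2 -6.1]]
origin now [[632.3  47.2  79.4]
 [633.8  46.9 179.4]
 [534.8  25.3  80.8]]
```

```bash
cat > pitch.py <<'E'
from h import *
import cv2
from cell import env
np.set_printoptions(suppress=True,precision=1)
T4=np.load("w4.npy"); s=env.get_state()
def H(R,p):
    u,_,v=np.linalg.svd(np.array(R));M=np.eye(4);M[:3,:3]=u@v;M[:3,3]=p;return M
H4=H(s["orientation"],s["tool_pos"])
H3=H([[0.709,0.222,0.67],[0.162,-0.975,0.152],[0.687,0.001,-0.727]],[482.1,-318.4,57.3])
T3=T4@H4@np.linalg.inv(H3)
a=cv2.imread("pics/wrist3.png");b=cv2.imread("pics/wrist4.png")
pose=[542.1,-303,np.radians(12.5)]
# rows: pixel in wrist3, shelf z, template half w,h
pts=[(135,157,100),(178,153,100),(468,153,100),(508,158,100),(319,212,80),(190,232,46),(451,232,46),(193,428,36),(478,428,36)]
Q=[];V=[]
for u,v,z in pts:
    t=a[v-11:v+12,u-14:u+15]; R=b[v-31:v+32,u-30:u+31]
    m=cv2.matchTemplate(R,t,cv2.TM_CCOEFF_NORMED);_,sc,_,l=cv2.minMaxLoc(m)
    d=np.array(l)-[16,20]; print((u,v),"moved",d,round(sc,2))
    if sc<.75: continue
    xy=least_squares(lambda p:(projw(T3,[[p[0],p[1],z]])-[[u,v]]).ravel(),[540,-303]).x
    Q.append([*xy,z]);V.append([u+d[0],v+d[1]])
Q=np.array(Q);V=np.array(V,float)
c,sn=np.cos(pose[2]),np.sin(pose[2]); D=Q-[pose[0],pose[1],0]; Ls=np.c_[c*D[:,0]+sn*D[:,1],-sn*D[:,0]+c*D[:,1],Q[:,2]]; print(Ls)
from scipy.spatial.transform import Rotation as Ro
def f(p): 
    R=Ro.from_euler("ZYX",p[3:]).as_matrix(); return (projw(T4,Ls@R.T+p[:3])-V).ravel()
r=least_squares(f,[632,47,79,.22,0,0],x_scale=[100,100,100,.1,.1,.1],loss="soft_l1")
print("origin",r.x[:3],"yaw,pitch(+ = rear down),roll",np.degrees(r.x[3:]));print(f(r.x).reshape(-1,2))
E
python3 pitch.py
```

```text
(135, 157) moved [  4 -13] 0.78
(178, 153) moved [-11  13] 0.41
(468, 153) moved [ 4 -6] 0.75
(508, 158) moved [ 4 -7] 0.94
(319, 212) moved [ 5 -7] 0.96
(190, 232) moved [ 3 -5] 0.97
(451, 232) moved [ 5 -4] 0.89
(193, 428) moved [ 4 -9] 0.48
(478, 428) moved [-2 -4] 0.22
[[ -0.5  96.5 100. ]
 [  0.8 -73.1 100. ]
 [ -0.5 -95.8 100. ]
 [-22.8   1.   80. ]
 [-14.7  78.9  46. ]
 [-13.9 -77.2  46. ]]
origin [628.8  47.9  77.1] yaw,pitch(+ = rear down),roll [12.3  3.   0.7]
[[ 0.4  3.5]
 [ 0.5 -0.8]
 [ 0.1  0.6]
 [ 0.  -1.4]
 [-0.6 -0.4]
 [-0.5  0.4]]
```

```bash
python3 -m inch '1 0.002 -0.002 -0.0022 0;1 0.0066 0 0.0061 0;1 0.0066 0 0.0061 0;1 0.0066 0 0.0061 0;1 0.0066 0 0.0061 0;1 0.0066 0 0.0061 0;1 0 0 0 0;1 0 0 0 0' | tail -2; python3 st.py 612.4 45.8 134.8;python3 - <<'E'
from cell import read_camera, camera_model
import cv2,numpy as np
np.save("w5.npy",camera_model("wrist")["world_to_cam"]);cv2.imwrite("pics/wrist5.png",read_camera("wrist")[:,:,::-1])
E
sed 's/w4.npy/w5.npy/;s/wrist4.png/wrist5.png/' pitch.py > p5.py; python3 p5.py | tail -8
```

```text
grip_width: 9.8
grasp_force: 30.0
t 20.4 q [-0.25 -0.06  2.19  0.8   0.45  0.47] p [614.8  47.1 137.4] F [-0.7 -0.5 -6.5] M [-0.28  1.14  0.02]
tilt 42.66 head 13.0 yz -0.34 [[0.717, 0.225, 0.659], [0.162, -0.974, 0.157], [0.678, -0.006, -0.735]]
tool shift mm [-3.7  0.8  0.1]
(478, 428) moved [ -7 -18] 0.29
[[-21.4   0.8  80. ]
 [-13.4  79.2  46. ]
 [-12.4 -78.1  46. ]]
origin [675.6  61.1  81.1] yaw,pitch(+ = rear down),roll [12.7  1.4  0.5]
[[-0.  0.]
 [-0.  0.]
 [-0. -0.]]
```

```bash
python3 -m inch '1 -0.0013 0 0.0015 0;1 0.003 0 0.0027 0;1 0.003 0 0.0027 0;1 0 0 0 0' | sed -n 4p; python3 st.py;  python3 -m inch '1 0.003 0 0.0027 0;1 0.003 0 0.0027 0;1 0 0 0 0' | sed -n 4p; python3 st.py
```

```text
contact_force: [0.2, -0.0, -7.1]
t 20.78 q [-0.24 -0.04  2.17  0.8   0.44  0.47] p [623.1  48.6 136. ] F [ 0.2 -0.  -7.1] M [-0.27  1.13  0.01]
tilt 42.72 head 12.94 yz -0.3 [[0.717, 0.224, 0.66], [0.161, -0.975, 0.156], [0.678, -0.005, -0.735]]
contact_force: [-4.4, -1.3, -3.8]
t 21.03 q [-0.23 -0.02  2.15  0.79  0.44  0.48] p [630.4  50.6 135.5] F [-4.4 -1.3 -3.8] M [-0.33  1.45 -0.1 ]
tilt 42.65 head 12.97 yz -0.34 [[0.718, 0.224, 0.659], [0.161, -0.974, 0.156], [0.677, -0.006, -0.736]]
```

```bash
python3 -m inch '1 0.0015 0 0.0013 0;1 0.0015 0 0.0013 0;1 0 0 0 0' | sed -n 4p; python3 st.py;  python3 -m inch '1 0.0015 0 0.0013 0;1 0 0 0 0' | sed -n 4p; python3 st.py
```

```text
contact_force: [-16.4, -1.9, -2.3]
t 21.28 q [-0.23 -0.01  2.14  0.79  0.44  0.49] p [632.4  51.5 133.9] F [-16.4  -1.9  -2.3] M [-0.91  1.99 -0.67]
tilt 42.49 head 12.98 yz -0.35 [[0.72, 0.225, 0.657], [0.162, -0.974, 0.156], [0.675, -0.006, -0.737]]
contact_force: [-18.0, -2.8, -2.1]
t 21.45 q [-0.23 -0.    2.14  0.79  0.44  0.49] p [633.6  52.1 133.2] F [-18.   -2.8  -2.1] M [-1.04  2.4  -0.63]
tilt 42.4 head 13.01 yz -0.39 [[0.721, 0.225, 0.656], [0.162, -0.974, 0.157], [0.674, -0.007, -0.738]]
```

```bash
python3 -m inch '1 -0.002 0 0.0022 0;1 -0.002 0 0.0022 0;1 0 0 0 0' | sed -n 4p; python3 st.py;  python3 -m inch '1 -0.002 0 0.0022 0;1 -0.002 0 0.0022 0;1 0 0 0 0' | sed -n 4p; python3 st.py
```

```text
contact_force: [-16.3, -2.9, -1.6]
t 21.7 q [-0.23  0.01  2.14  0.81  0.43  0.47] p [634.1  52.  128.1] F [-16.3  -2.9  -1.6] M [-0.62  2.26 -0.55]
tilt 42.5 head 12.94 yz -0.42 [[0.72, 0.224, 0.657], [0.16, -0.975, 0.157], [0.676, -0.007, -0.737]]
contact_force: [-12.9, -2.0, -1.8]
t 21.95 q [-0.23  0.02  2.14  0.83  0.42  0.44] p [634.1  51.9 122.2] F [-12.9  -2.   -1.8] M [-0.5   2.18 -0.43]
tilt 42.5 head 12.92 yz -0.42 [[0.72, 0.224, 0.657], [0.16, -0.975, 0.156], [0.676, -0.007, -0.737]]
```

```bash
python3 -m inch '1 -0.002 0 0.0022 0;1 -0.001 0 0.0011 0;1 0 0 0 0' | sed -n 4p; python3 st.py;  python3 -m inch '1 -0.0014 0 0.0015 0;1 -0.0014 0 0.0015 0;1 0 0 0 0' | sed -n 4p; python3 st.py
```

```text
contact_force: [-16.2, -4.2, -0.8]
t 22.2 q [-0.23  0.03  2.14  0.85  0.41  0.42] p [634.2  52.  117.8] F [-16.2  -4.2  -0.8] M [-0.5   2.18 -0.46]
tilt 42.51 head 12.93 yz -0.43 [[0.72, 0.224, 0.657], [0.16, -0.975, 0.157], [0.676, -0.007, -0.737]]
contact_force: [-27.7, -1.4, 14.7]
t 22.45 q [-0.23  0.03  2.14  0.87  0.41  0.41] p [635.6  52.3 116.6] F [-27.7  -1.4  14.7] M [-0.24  2.04 -0.18]
tilt 42.74 head 13.0 yz -0.37 [[0.717, 0.225, 0.66], [0.161, -0.974, 0.157], [0.679, -0.006, -0.734]]
```

```bash
python3 -m inch '1 -0.0015 0 -0.0013 0;1 0 0 0 0' | sed -n 4p; python3 st.py;  python3 -m inch '1 -0.0014 0 0.0015 0;1 0 0 0 0' | sed -n 4p; python3 st.py
```

```text
contact_force: [-1.0, -0.2, -5.6]
t 22.62 q [-0.23  0.03  2.15  0.87  0.41  0.4 ] p [634.6  51.3 116.3] F [-1.  -0.2 -5.6] M [-0.26  1.01  0.  ]
tilt 42.78 head 12.92 yz -0.28 [[0.716, 0.224, 0.661], [0.161, -0.975, 0.155], [0.679, -0.005, -0.734]]
contact_force: [-15.5, 3.0, 8.9]
t 22.78 q [-0.23  0.04  2.15  0.88  0.4   0.39] p [635.   52.  115.3] F [-15.5   3.    8.9] M [-0.1   0.81 -0.02]
tilt 42.85 head 13.0 yz -0.31 [[0.715, 0.225, 0.662], [0.161, -0.974, 0.157], [0.68, -0.005, -0.733]]
```

```bash
python3 -m inch '1 -0.0018 0 0.0006 0;1 -0.001 0 0.001 0;1 0 0 0 0' | sed -n 4p; python3 st.py;python3 - <<'E'
from cell import read_camera, camera_model
import cv2,numpy as np
np.save("w6.npy",camera_model("wrist")["world_to_cam"])
w=read_camera("wrist")[:,:,::-1].copy();cv2.imwrite("pics/wrist6.png",w)
for n in("wrist2","wrist3","wrist4","wrist5","wrist6"):
    i=cv2.cvtColor(cv2.imread(f"pics/{n}.png"),cv2.COLOR_BGR2HSV)[:330]
    m=cv2.inRange(i,(22,150,60),(35,255,255)); _,_,st,c=cv2.connectedComponentsWithStats(m)
    print(n,[(st[k].tolist(),c[k].round(1).tolist()) for k in range(1,len(c)) if st[k,4]>100])
E
sed 's/w4.npy/w6.npy/;s/wrist4.png/wrist6.png/' pitch.py > p6.py; python3 p6.py
```

```text
contact_force: [-24.1, 4.8, 19.3]
t 23.03 q [-0.23  0.04  2.15  0.89  0.4   0.38] p [635.   52.  114.2] F [-24.1   4.8  19.3] M [0.3  0.71 0.15]
tilt 43.01 head 13.03 yz -0.3 [[0.713, 0.226, 0.664], [0.161, -0.974, 0.158], [0.682, -0.005, -0.731]]
wrist2 [([232, 177, 12, 21, 209], [237.5, 187.4]), ([399, 176, 15, 23, 249], [406.8, 187.0])]
wrist3 [([177, 211, 26, 43, 809], [189.4, 232.3]), ([437, 212, 28, 42, 904], [450.3, 232.6])]
wrist4 [([179, 207, 28, 43, 920], [192.9, 228.0]), ([441, 207, 28, 43, 928], [454.5, 228.2])]
wrist5 [([179, 207, 28, 43, 922], [192.9, 228.0]), ([441, 207, 28, 43, 927], [454.6, 228.2])]
wrist6 [([178, 207, 29, 43, 934], [192.5, 228.4]), ([445, 209, 28, 44, 942], [458.1, 230.6])]
(135, 157) moved [ 0 -4] 0.48
(178, 153) moved [-13  15] 0.38
(468, 153) moved [16  8] 0.43
(508, 158) moved [-5  3] 0.62
(319, 212) moved [ 6 -3] 0.9
(190, 232) moved [ 2 -3] 0.96
(451, 232) moved [ 8 -1] 0.89
(193, 428) moved [ 3 -7] 0.5
(478, 428) moved [ -4 -20] 0.28
[[-22.1   0.9  80. ]
 [-14.   79.2  46. ]
 [-13.2 -77.8  46. ]]
origin [693.8  64.3  61.7] yaw,pitch(+ = rear down),roll [12.2  0.3  0.2]
[[ 0. -0.]
 [ 0. -0.]
 [ 0. -0.]]
```

```bash
python3 -m inch '1 0 0 -0.0014 0;1 0 0 0 0' | sed -n 4p; python3 st.py; python3 -m inch '0 0 0 0 0;0 0 0 0 0;0 0 0 0 0;0 0 0 0 0;0 0 0 0 0;0 0 0 0 0;0 0 0 0 0;0 0 0 0 0' | tail -3; python3 st.py
python3 - <<'E'
from cell import read_camera, camera_model
import cv2,numpy as np
np.save("w7.npy",camera_model("wrist")["world_to_cam"])
w=read_camera("wrist")[:,:,::-1].copy();cv2.imwrite("pics/wrist7.png",w)
for n in("wrist7",):
    i=cv2.cvtColor(cv2.imread(f"pics/{n}.png"),cv2.COLOR_BGR2HSV)[:330]
    m=cv2.inRange(i,(22,150,60),(35,255,255)); _,_,st,c=cv2.connectedComponentsWithStats(m)
    print(n,[(st[k].tolist(),c[k].round(1).tolist()) for k in range(1,len(c)) if st[k,4]>100])
E
sed 's/w4.npy/w7.npy/;s/wrist4.png/wrist7.png/' pitch.py > p7.py; python3 p7.py
```

```text
contact_force: [-2.5, 5.5, 2.4]
t 23.25 q [-0.23  0.04  2.15  0.89  0.4   0.38] p [634.7  51.3 114.7] F [-2.5  5.5  2.4] M [0.15 0.07 0.02]
tilt 43.01 head 12.94 yz -0.25 [[0.713, 0.224, 0.664], [0.161, -0.975, 0.156], [0.682, -0.004, -0.731]]
contact_force: [-0.2, -0.4, 0.3]
grip_width: 60.0
grasp_force: 0.0
t 23.92 q [-0.23  0.04  2.15  0.89  0.4   0.38] p [632.3  51.  111.3] F [-0.2 -0.4  0.3] M [-0.02  0.27  0.  ]
tilt 42.68 head 12.94 yz -0.33 [[0.717, 0.224, 0.66], [0.161, -0.975, 0.156], [0.678, -0.006, -0.735]]
wrist7 [([177, 201, 29, 43, 959], [191.2, 222.2]), ([445, 203, 29, 43, 964], [458.6, 224.2])]
(135, 157) moved [ -2 -10] 0.5
(178, 153) moved [-15   8] 0.38
(468, 153) moved [16 20] 0.42
(508, 158) moved [-5 -4] 0.59
(319, 212) moved [  5 -10] 0.91
(190, 232) moved [  1 -10] 0.94
(451, 232) moved [ 9 -7] 0.88
(193, 428) moved [ 5 14] 0.36
(478, 428) moved [ 7 -7] 0.32
[[-22.    0.8  80. ]
 [-14.   79.2  46. ]
 [-13.1 -77.9  46. ]]
origin [694.1  63.8  62. ] yaw,pitch(+ = rear down),roll [11.7 -0.4 -0. ]
[[ 0. -0.]
 [ 0. -0.]
 [ 0. -0.]]
```

```bash
python3 - <<'E'
import cv2,numpy as np
a=cv2.imread("pics/wrist4.png")
for n in("wrist6","wrist7"):
    b=cv2.imread(f"pics/{n}.png")
    for name,(x,y,w,h) in dict(blockL=(176,203,34,50),barL=(208,222,30,30),barR=(405,222,30,30),blockR=(438,203,34,50),part=(308,198,30,24)).items():
        m=cv2.matchTemplate(b[y-16:y+h+16,x-16:x+w+16],a[y:y+h,x:x+w],cv2.TM_CCOEFF_NORMED);_,s,_,l=cv2.minMaxLoc(m);print(n,name,l[0]-16,l[1]-16,round(s,2))
E
python3 -m inch '0 0 0 0 0;0 0 0 -0.01 0;0 0 0 -0.02 0;0 0 0 -0.03 0;0 0 0 -0.03 0;0 0 0 -0.03 0;0 0 0 -0.03 0;0 0 0 0 0' ; python3 st.py
```

```text
wrist6 blockL 0 0 0.87
wrist6 barL 0 -1 0.86
wrist6 barR 3 1 0.71
wrist6 blockR 3 2 0.84
wrist6 part 1 5 0.9
wrist7 blockL -2 -6 0.86
wrist7 barL -1 -7 0.84
wrist7 barR 3 -6 0.7
wrist7 blockR 4 -4 0.86
wrist7 part 0 -2 0.88
time: 24.63
tool_pos: [533.9, 26.6, 228.0]
orientation: [[0.71, 0.223, 0.668], [0.163, -0.975, 0.152], [0.685, 0.001, -0.729]]
contact_force: [0.4, -0.1, 0.8]
grip_width: 94.1
grasp_force: 0.0
t 24.63 q [-0.36 -0.47  2.33  0.61  0.72  0.63] p [533.9  26.6 228. ] F [ 0.4 -0.1  0.8] M [-0.05  0.29 -0.04]
tilt 43.23 head 12.89 yz 0.04 [[0.71, 0.223, 0.668], [0.163, -0.975, 0.152], [0.685, 0.001, -0.729]]
```

```bash
python3 - <<'E'
from h import *
from cell import read_camera
import cv2
T=camera_model("wrist")["world_to_cam"];w=read_camera("wrist")[:,:,::-1].copy();cv2.imwrite("pics/wrist8.png",w)
m=cv2.inRange(cv2.cvtColor(w,cv2.COLOR_BGR2HSV)[:330],(22,150,60),(35,255,255));_,_,st,c=cv2.connectedComponentsWithStats(m)
print([c[k].round(1).tolist() for k in range(1,len(c)) if st[k,4]>60])
for name,x in(("out",-13.6),("in",-19.6)):
    P=W([694.3,64.1,np.radians(12.4)],[[x,78.6,108],[x,-78.6,108]]);print(name,projw(T,P).round(1).tolist())
E
```

```text
[[242.9, 195.4], [401.9, 196.3]]
out [[243.4, 195.0], [403.0, 196.0]]
in [[242.6, 200.0], [403.6, 201.1]]
```

The latch blocks appear at (242.9,195.4) and (401.9,196.3), within about 1 px of the prediction for a seated shelf with both latches out. Handing in.

```bash
python3 -c "
from cell import ticket
print(ticket.sign_off())"
```

```text
the job is handed in; nothing more can be done
None
```

The drain shelf is hung in the two lowest slot rows and measures fully seated, with both latches out by the wrist camera; I let go, backed the hand clear with no contact force, and handed the job in at about 25 s of the 48 s, verdict not shown (while tilting the hand, one joint read 0.126 rad against its 0.13 limit).

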